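# Lock the indexing work holder with its pin

## Robot

A 7-joint arm with a two-finger parallel gripper is mounted at the origin on the work surface. World frame = base frame: x ahead of the robot, y to its left, z up, the work surface at z = 0. Lengths are in m, angles in rad, forces in N, time in s.
With the tool pointing down it reaches from about 0.35 to 0.9 m from the base axis. Payload 8.1 kg.
Tool frame: the origin (TCP) lies midway between the tips of the shut fingers; the grasp point (between the pads) lies 19 mm behind it; z points along the fingers, y is the line along which they close (so a half turn about z gives the same grasp; the last joint's range is limited). The gripper opens to 92 mm and grips with 3 to 60 N. Pads are 19 mm wide; open, the fingers measure 130 mm over their backs; the gripper's body (75 mm by 190 mm) begins 47 mm behind the grasp point.
Start: joints at [-1.281, 0.434, 0.025, 1.573, -0.012, 1.134, -0.075], TCP at [0.239, 0.577, 0.194] pointing down, gripper open.
Joint ranges: [-2.62, 2.62], [-0.44, 2.09], [-1.27, 1.32], [0.08, 2.57], [-1.32, 4.46], [0.12, 2], [-2.74, 2.74]. Speed limits (rad/s): [2.22, 2.22, 3.01, 3.01, 3.14, 3.14, 3.14].

## Interface

Orientations are given as a rotation vector (axis times angle).
In Python, from cell import arm gives the robot as it stands.
- The arm moves only by the tool move_arm, never from a script. Its argument "motion" is a list of rows, each an object of numbers: "tx", "ty", "tz": the shift along the tool's x, y, z normalised to -1 to 1, where 1 is 1000 mm; "twist": the turn about the tool's z normalised to -1 to 1, where 1 is pi/2 rad. In form: [{"tx": .., "ty": .., "tz": .., "twist": ..}, ...]. A call has 1 to 12 rows; each row shifts and turns the commanded pose from where the row before left it, along the tool's axes as they then stand; what a row does not reach is not made up. A row lasts 1/10 s, in which the tool goes at most 50 mm and 8.59 degrees, less where a joint would pass 70% of its speed; a pose out of reach is approached as far as the arm can. A call with a number of a shift or a turn outside -1 to 1 is refused whole. A call with a gripper value outside its range is refused whole. "gripper" is the gripper's target within -1 to 1 (shut at 1, half-way at 0, fully open at -1), set as the call begins (left out, the last holds). The fingers move at their own pace and stop on an object; "squeeze" is the grip in N (left out, the last holds). Time passes only in rows, so rows that do not move let the fingers close. It gives the time, the measured TCP pose, the force, the opening and the grip force at its end, in the units of the state.
- arm.observe(): the state, without advancing time (a new reading comes with each control period).
- arm.get_image(name): name is "side" or "top"; returns the picture (420x560x3 uint8, red, green, blue); there is no depth.
- arm.calibration(name): a dict with "K" (3x3 intrinsics, pixels), "T" (4x4, takes a point from camera to world coordinates). Camera axes: x right, y down, z forward; pixel columns grow to the right and rows downward; lengths in m; the calibration is good to about 2 mm. A picture is of the moment at which its call begins. calibration takes no time and is no camera call.
- arm.sign_off(): hands the job in; it is judged then, once.
Trained networks look in the newest picture that a camera, given by its name, has taken for a name from the list of things; names that differ only in an ending like _2 or _b are one class to them, and where a whole thing is asked for, a point or a joint stands for the part that bears it (a point fixed in the world has none). Each returns a list of dicts, best first, with "conf" (0 to 1); they miss things now and then, are a little off and sometimes report something else, mostly with a low value. They report only what shows in the picture. A call takes as long as a camera call.
- arm.look_for(camera, query): "point" ([column, row] as shares, 0 to 1, of the picture: columns of its width, rows of its height, amid what is visible of it).
- arm.regions_of(camera, query): "region" (420x560 bool, what is visible of it) and "point" ([column, row] as shares, 0 to 1, of the picture: columns of its width, rows of its height, amid what is visible of it).
- arm.place_of(camera, query): "point" ([column, row] as shares, 0 to 1, of the picture: columns of its width, rows of its height: a listed point, or the origin of a listed thing).
The state is a dict: "clock": time; "joints": joint angles; "dq": joint speeds; "joint_efforts": joint torques, N m; "position": TCP position; "ee_rot": TCP orientation; "force": force on the tool from outside, world axes, zero at the start; "ft_torque": the same for the moment, N m; "width": opening from 0.0 (shut) to 1.0 (fully open); "gripper_force": force on a finger pad.
Only numpy, scipy, OpenCV 4.12 (cv2) and the standard library are available. Lean on these libraries where they do the work, as an engineer would, in place of code of your own. Each camera call takes 0.05 s, during which the arm holds its last target. There are 200 camera calls.

## Task

Take the red-handled index pin from the tool stand and put it into the hole of the aluminium collar on the work holder. Pressing only gently, carry the collar round with it towards the green arc until the pin catches in the hidden socket below, then push the pin fully home, its brass shoulder flat on the collar, and let go. Never push hard on the holder, with the pin or with the fingers, and leave the gravers and the other things on the bench where they are.

Things in the scene. Friction and masses are not known exactly. Their poses are not given: they have to be found in the camera images.
- fixture: Indexing work holder, fixed: grey 130 mm square base plate 16 mm high under a blue drum 132 mm across, its top 36 mm above the bench. Origin under its centre at bench height; z up. The collar turns on the vertical axis through this origin. A green arc on the drum's rim, centred on the fixture's own -x side, spans 26 degrees (0.45 rad) each way.
- bed_center (a point): Centre of the flat steel bed under the collar, on the holder's axis, 36 mm above the bench. The bed has ONE socket, 12 mm wide, 42 mm from the axis, hidden by the collar, somewhere within the green arc: where differs each time and is not measured; find it by feel. Over it a lightly pressed pin drops 2 mm onto a stiff brass plug and catches.
- arc_mid (a point): Middle of the green arc, on the drum's rim 61 mm from the axis, 36 mm above the bench. About the socket's brass plug: it gives way to a steady push of about 5 to 8 N (it does not spring back) and lets the pin go the last 14 mm down; then the brass shoulder stops on the collar.
- collar (a joint): Aluminium collar, disc 108 mm wide, 10 mm thick, top 46.5 mm above the bench, hub of 17 mm radius 9 mm higher. Angle in rad, growing anticlockwise from above; at 0 its hole is at the middle of the green arc. Starts at 0.7 to 1.4: turn it clockwise, towards 0 and below. Stops at -0.7 and 1.6. Light friction, about 1.5 N at the hole. A pin in its hole can carry it round.
- collar_hole (a point): Centre of the mouth of the collar's only through hole, at the collar's top face (46.5 mm above the bench), 13 mm in diameter, 42 mm from the axis, 10 mm deep, with the flat bed 0.5 mm below. z up.
- pin_center (a point): Index pin, loose, upright in the stand, 76.5 mm long. Point on its axis 38 mm above the tip; z tip to handle. From the tip: steel shank 10 mm wide, 26.5 long; brass shoulder 20 wide, 4 thick; red handle 14 wide, 46 long (middle 15.5 mm above this point). Standing on the bed in the collar's hole this point is 27.5 mm above the collar's top; fully home, 11.5 mm.
- stand: Wooden tool stand, fixed, 160 x 56 x 30 mm, three holes 12 mm in diameter and 20 mm deep at -50, 0 and +50 mm along its x axis, holding the pin and two gravers in any order. Origin under its centre, z up.
- graver_a: left in the tool stand: pale-handled graver, 63 mm long, 23 mm mushroom handle; origin at its tip.
- graver_b: left in the tool stand: dark-handled graver, same size; origin at its tip.
- polish_jar: bystander: amber glass jar with black lid, 54 mm wide, 60 mm high; origin at its underside.
- hammer: bystander: hammer lying down, 200 mm long; origin at its underside.
- bangle: bystander: brass bangle lying flat, 64 mm wide, 12 mm high; origin at its underside.
- needle_file: bystander: small file with orange handle lying down, 160 mm long; origin at its underside.
- stone_tray: bystander: low white tray with four compartments, 76 mm square, 18 mm high; origin at its underside.
- mandrel: bystander: tapered steel ring mandrel with dark butt lying down, about 190 mm long; origin at its underside.

How it is judged:
By the outcome, as a careful person would: the job done as asked, in the order asked, and still so for the second after the job is handed in, with the robot touching nothing.
It also fails if it takes over 67 s, if anything falls off the work surface, if the arm or the gripper's body presses on something with over 40 N, if the wrist force passes 120 N, or if a joint passes its speed limit or range.

## Working session

There is one attempt and no reset: what is moved stays moved. The work goes in short steps, Python scripts to look and compute and a tool call to move; the robot and the scene stay as the last step left them, time stands still between calls to the robot, and variables do not carry over. Pictures are saved under pics/ and viewed, at most 10 in all, crops included, and the job is handed in when it is done.

Besides the shell and the picture viewer there is one more tool, called after "Request:" as name([rows], argument=value, ...), one row to a line, values as JSON. move_arm: Moves the arm, as the interface text tells. Scaled input: -1 to 1 covers 1000 mm each way for a shift and pi/2 rad each way for a turn. Its arguments: {"type":"object","properties":{"motion":{"type":"array","items":{"type":"object","properties":{"tx":{"type":"number"},"ty":{"type":"number"},"tz":{"type":"number"},"twist":{"type":"number"}}}},"gripper":{"type":"number"},"squeeze":{"type":"number"}},"required":["motion"]}

```bash
mkdir -p pics; ls
cat > h.py <<'E'
import numpy as np,cv2
from cell import arm
from scipy.spatial.transform import Rotation as R
def ray(c,p):
    k=arm.calibration(c);T=np.array(k["T"]);d=np.linalg.inv(k["K"])@[p[0]*560,p[1]*420,1]
    return T[:3,3],T[:3,:3]@d
def onz(c,p,z):
    o,d=ray(c,p);return o+d*(z-o[2])/d[2]
def tri(p,q):
    o1,d1=ray("top",p);o2,d2=ray("side",q)
    d1=d1/np.linalg.norm(d1);d2=d2/np.linalg.norm(d2)
    A=np.c_[d1,-d2];s=np.linalg.lstsq(A,o2-o1,rcond=None)[0]
    a=o1+s[0]*d1;b=o2+s[1]*d2;return (a+b)/2,np.linalg.norm(a-b)
def tool(dw):
    s=arm.observe();return R.from_rotvec(s["ee_rot"]).inv().apply(dw)
E
python3 - <<'E'
from h import *
np.set_printoptions(precision=4,suppress=True)
ims=[arm.get_image(c) for c in("top","side")]
for n,i in zip(("top","side"),ims): cv2.imwrite(f"pics/{n}0.png",i[:,:,::-1])
Z=dict(pin_center=None,collar_hole=.0465,arc_mid=.036,bed_center=.036,fixture=0,stand=0,graver_a=.01,graver_b=.01)
for q in Z:
    r={}
    for c in("top","side"):
        l=arm.place_of(c,q)[:2]; r[c]=l
        for x in l: print(q,c,round(x["conf"],2),np.array(x["point"])*[560,420], onz(c,x["point"],Z[q] if Z[q] is not None else .048))
    if r["top"] and r["side"]: print("  tri",*tri(r["top"][0]["point"],r["side"][0]["point"]))
s=arm.observe();print(s)
for c in("top","side"):print(arm.calibration(c)["T"])
E
```

```text
pics
pin_center top 0.57 [198.296 254.31 ] [0.4405 0.2342 0.048 ]
pin_center side 0.67 [328.216 304.416] [0.4364 0.2426 0.048 ]
pin_center side 0.53 [302.176 383.208] [0.4733 0.4075 0.048 ]
  tri [0.4386 0.2365 0.0385] 0.005754474253405513
collar_hole top 0.9 [344.512 224.7  ] [ 0.5589 -0.1724  0.0465]
collar_hole side 0.97 [297.024 163.506] [ 0.5444 -0.1657  0.0465]
  tri [ 0.552  -0.1718  0.0431] 0.014902997006870939
arc_mid side 0.75 [298.704 180.894] [ 0.5338 -0.112   0.036 ]
bed_center top 0.85 [331.52  218.904] [ 0.5749 -0.1353  0.036 ]
bed_center side 0.73 [281.904 170.688] [ 0.5821 -0.1436  0.036 ]
  tri [ 0.5773 -0.1351  0.0433] 0.007768023612571831
fixture top 0.95 [329.392 219.492] [ 0.5798 -0.1324  0.    ]
fixture side 0.82 [282.296 184.212] [ 0.5787 -0.1287  0.    ]
  tri [ 0.5799 -0.1327 -0.0039] 0.001448240755479136
stand top 0.69 [198.184 242.592] [0.4797 0.2473 0.    ]
stand side 0.83 [303.128 308.784] [0.4864 0.2338 0.    ]
  tri [0.482  0.2436 0.0165] 0.008838260580924276
graver_a top 0.58 [202.384 237.3  ] [0.4949 0.2351 0.01  ]
graver_a top 0.57 [203.784 218.988]
[... 575 characters left out ...]
0751]), 'dq': array([-0.0002, -0.0012,  0.0001,  0.0008,  0.0002,  0.0013, -0.001 ]), 'joint_efforts': array([  0.0004, -66.7638,   0.9845, -31.4807,  -0.0606,   0.0326,
         0.    ]), 'position': array([0.2393, 0.5774, 0.194 ]), 'ee_rot': array([0.6131, 3.0812, 0.0001]), 'force': array([0.5025, 0.5046, 0.5304]), 'ft_torque': array([-0.0106, -0.0157,  0.0414]), 'gripper_force': 0.0, 'width': 1.0011022995171028}
[[ 0.0813 -0.974   0.2116  0.3006]
 [-0.9967 -0.0792  0.0185 -0.0115]
 [-0.0013 -0.2124 -0.9772  1.3998]
 [ 0.      0.      0.      1.    ]]
[[-0.9901 -0.1052  0.0924  0.4822]
 [-0.14    0.7479 -0.6488  0.691 ]
 [-0.0008 -0.6554 -0.7553  0.8527]
 [ 0.      0.      0.      1.    ]]
```

Run:
```python
import cv2
a=cv2.imread("pics/top0.png");b=cv2.imread("pics/side0.png")
import numpy as np
f=lambda i,x,y,w,h:cv2.resize(i[y:y+h,x:x+w],(400,300),interpolation=cv2.INTER_CUBIC)
cv2.imwrite("pics/m.png",np.vstack([np.hstack([f(a,160,195,100,75),f(a,280,180,100,75)]),np.hstack([f(b,220,250,160,120),f(b,220,110,160,120)])]))
```

```text
(no output)
```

View pics/m.png

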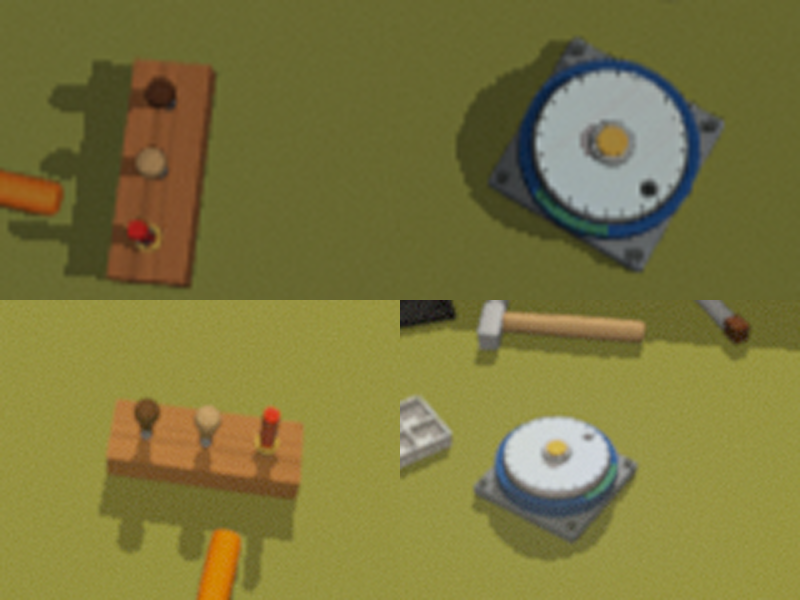

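View pics/side0.png

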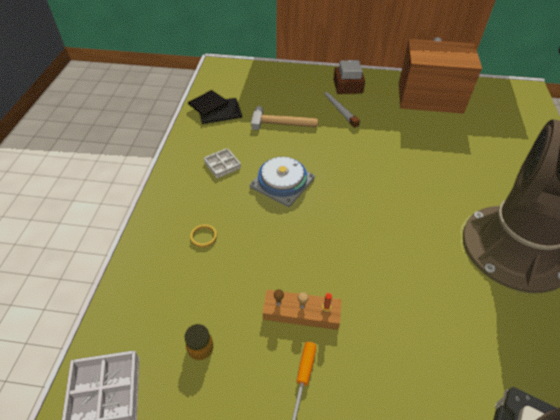

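View pics/top0.png

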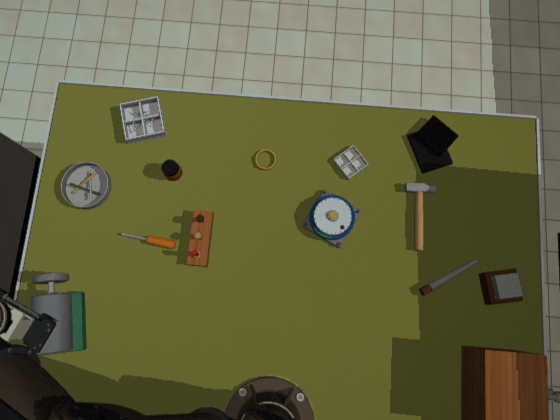

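The montage shows the red pin in the stand's nearest hole, at top-camera pixel (197,254) and side-camera pixel (327,303). The collar hole is at about (342,227) in the top view, and the green arc is at about (321,235). I'll refine these by colour segmentation.

Run:
```python
from h import *
np.set_printoptions(precision=4,suppress=True)
box=dict(top=dict(pin=(185,245,205,262),fix=(298,185,365,250),st=(180,205,218,270)),side=dict(pin=(315,285,340,312),fix=(245,150,320,205),st=(255,280,345,330)))
N=lambda p:np.array(p)/[560,420]
out={}
for c in("top","side"):
    im=cv2.imread(f"pics/{c}0.png");hsv=cv2.cvtColor(im,cv2.COLOR_BGR2HSV).astype(int);H,S,V=hsv[...,0],hsv[...,1],hsv[...,2]
    def m(mask,b):
        k=np.zeros(mask.shape,bool);k[b[1]:b[3],b[0]:b[2]]=1
        ys,xs=np.nonzero(mask&k);return np.c_[xs,ys]+.0
    B=box[c]
    red=m(((H<6)|(H>173))&(S>170)&(V>90),B["pin"]);p=red.mean(0);out[c]=N(p);print(c,"red",len(red),p,red.min(0),red.max(0),onz(c,N(p),.0635))
    w=m((S<70)&(V>130),B["fix"]).astype(np.float32)
    hull=cv2.convexHull(w);e=cv2.fitEllipse(hull);ctr=onz(c,N(e[0]),.0465);print(" disc",e,ctr)
    g=m((H>62)&(H<92)&(S>80),B["fix"]);gw=np.array([onz(c,N(q),.036) for q in g]);d=gw-ctr
    print(" green",len(g),gw.mean(0),"ang",np.degrees(np.arctan2(d[:,1],d[:,0])).round()[:60],np.linalg.norm(d[:,:2],axis=1).mean())
    # hole: dark inside disc away from hub
    best=[]
    for x in range(*B["fix"][::2]):
        for y in range(*B["fix"][1::2]):
            q=onz(c,N((x,y)),.0465)-ctr;r=np.hypot(*q[:2])
            if .032<r<.050: best.append((V[y,x],x,y))
    best=np.array(best);wt=np.clip(130-best[:,0],0,None);hp=(best[:,1:]*wt[:,None]).sum(0)/wt.sum()
    hw=onz(c,N(hp),.0465);d=hw-ctr;print(" hole",hp,hw,np.hypot(*d[:2]),np.degrees(np.arctan2(d[1],d[0])),(wt>0).sum())
print("tri red",*tri(out["top"],out["side"]))
```

```text
top red 23 [194.     252.1739] [192. 250.] [196. 254.] [0.4438 0.244  0.0635]
 disc ((332.37811279296875, 215.61134338378906), (36.297935485839844, 37.06430435180664), 113.2469711303711) [ 0.5826 -0.1363  0.0465]
 green 55 [ 0.5296 -0.1109  0.036 ] ang [ 127.  128.  129.  130.  131.  133.  135.  133.  135.  137.  139.  137.
  139.  141.  141.  143.  145.  147.  149.  144.  146.  149.  151.  153.
  148.  150.  152.  155.  157.  154.  156.  158.  161.  163.  166.  157.
  159.  162.  164.  167.  169.  172.  175.  178. -179.  168.  170.  173.
  175.  178. -179.  171.  173.  178. -179.] 0.06102961969051258Traceback (most recent call last):
  File "<stdin>", line 21, in <module>
  File "h.py", line 8, in onz
    o,d=ray(c,p);return o+d*(z-o[2])/d[2]
        ~~~^^^^^
  File "h.py", line 5, in ray
    k=arm.calibration(c);T=np.array(k["T"]);d=np.linalg.inv(k["K"])@[p[0]*560,p[1]*420,1]
ValueError: time passes only in moves, steps and waits
```

```bash
sed -i 's/^def ray/CAL={c:{k:np.array(v) for k,v in arm.calibration(c).items()} for c in ("top","side")}\ndef ray/; s/k=arm.calibration(c)/k=CAL[c]/' h.py
python3 - <<'E'
from h import *
np.set_printoptions(precision=4,suppress=True)
box=dict(top=dict(pin=(185,245,205,262),fix=(298,185,365,250)),side=dict(pin=(315,285,340,312),fix=(245,150,320,205)))
N=lambda p:(np.array(p)+.5)/[560,420]
out={}
for c in("top","side"):
    im=cv2.imread(f"pics/{c}0.png");hsv=cv2.cvtColor(im,cv2.COLOR_BGR2HSV).astype(int);H,S,V=hsv[...,0],hsv[...,1],hsv[...,2]
    def m(mask,b):
        k=np.zeros(mask.shape,bool);k[b[1]:b[3],b[0]:b[2]]=1
        ys,xs=np.nonzero(mask&k);return np.c_[xs,ys]+.0
    B=box[c]
    red=m(((H<7)|(H>172))&(S>150)&(V>50),B["pin"]);p=red.mean(0);print(c,"red",len(red),p,red.min(0),red.max(0),onz(c,N(p),.0635))
    w=m((S<70)&(V>130),B["fix"]).astype(np.float32)
    e=cv2.fitEllipse(cv2.convexHull(w));ctr=onz(c,N(e[0]),.0465);print(" disc",e,ctr)
    g=m((H>62)&(H<92)&(S>80),B["fix"]);gw=np.array([onz(c,N(q),.036) for q in g]);d=gw-ctr
    a=np.degrees(np.arctan2(d[:,1],d[:,0]))%360
    print(" green",len(g),gw.mean(0),"ang",a.min(),a.mean(),a.max(),np.linalg.norm(d[:,:2],axis=1).mean())
    best=[]
    for x in range(*B["fix"][::2]):
        for y in range(*B["fix"][1::2]):
            q=onz(c,N((x,y)),.0465)-ctr;r=np.hypot(*q[:2])
            if .032<r<.048: best.append((V[y,x],x,y))
    best=np.array(best);wt=np.clip(140-best[:,0],0,None);hp=(best[:,1:]*wt[:,None]).sum(0)/wt.sum()
    hw=onz(c,N(hp),.0465);d=hw-ctr;print(" hole",hp,hw,np.hypot(*d[:2]),np.degrees(np.arctan2(d[1],d[0])),(wt>0).sum(), best[wt>0].tolist()[:25])
    z=cv2.resize(im[B["pin"][1]:B["pin"][3],B["pin"][0]:B["pin"][2]],(400,350),interpolation=0);out[c]=z
cv2.imwrite("pics/pin.png",np.hstack([out["top"],out["side"]]))
E
```

```text
top red 25 [194.24 252.28] [192. 250.] [197. 254.] [0.4423 0.2418 0.0635]
 disc ((332.37811279296875, 215.61134338378906), (36.297935485839844, 37.06430435180664), 113.2469711303711) [ 0.5812 -0.1378  0.0465]
 green 55 [ 0.5283 -0.1125  0.036 ] ang 126.91217966940857 154.43303052882806 180.76938412199596 0.061014513892979946
 hole [341.6867 226.8003] [ 0.5508 -0.1662  0.0465] 0.04158711149538408 -136.93610258576905 20 [[136, 340, 225], [83, 340, 226], [67, 340, 227], [103, 340, 228], [101, 341, 225], [43, 341, 226], [33, 341, 227], [55, 341, 228], [126, 341, 229], [89, 342, 225], [43, 342, 226], [29, 342, 227], [50, 342, 228], [129, 342, 229], [117, 343, 225], [68, 343, 226], [48, 343, 227], [69, 343, 228], [132, 344, 226], [117, 344, 227]]
side red 21 [328.0952 296.619 ] [326. 294.] [330. 306.] [0.4375 0.2346 0.0635]
 disc ((281.2530517578125, 172.70217895507812), (30.89794158935547, 67.29900360107422), 84.48632049560547) [ 0.58   -0.1235  0.0465]
 green 39 [ 0.5251 -0.1047  0.036 ] ang 133.61351138210526 160.72440795542227 186.48246818656563 0.0601333604191948
 hole [294.7143 164.7143] [ 0.5485 -0.1585  0.0465] 0.047102383163790305 -132.05931711417213 2 [[138, 294, 164], [135, 295, 165]]
```

View pics/pin.png

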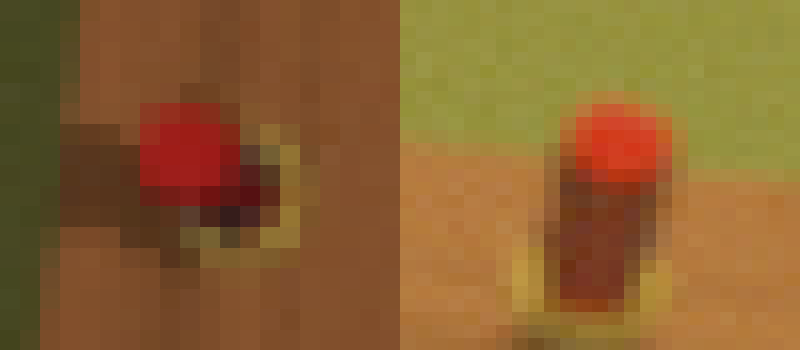

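The left crop shows the red handle's top face at top-camera pixel (194.5,252.6), with the brass shoulder around (197,254). The right crop shows the top face at side-camera pixel (328.8,296).

Run:
```python
from h import *
np.set_printoptions(precision=4,suppress=True)
N=lambda p:np.array(p)/[560,420]
print(onz("top",N((194.45,252.65)),.0865),onz("side",N((328.75,295.96)),.0865),onz("top",N((197.3,254.3)),.0405), tri(N((194.45,252.65)),N((328.75,295.96))))
for z,p in ((.07,(198,235.5)),(.07,(200,218.5))): print(onz("top",N(p),z))
s=arm.observe();print(s["position"],R.from_rotvec(s["ee_rot"]).as_matrix(),arm.observe()["clock"])
t=np.array([.438,.2365,.15]);print(tool(t-s["position"]))
```

```text
[0.4402 0.2383 0.0865] [0.4387 0.2453 0.0865] [0.4411 0.2384 0.0405] (array([0.4396, 0.2401, 0.0782]), np.float64(0.0029184075048928637))
[0.4905 0.2372 0.07  ]
[0.5391 0.2373 0.07  ]
[0.2393 0.5774 0.194 ] [[-0.9238  0.3828  0.    ]
 [ 0.3828  0.9238  0.    ]
 [-0.      0.     -1.    ]] 0.9
[-0.3141 -0.2388  0.044 ]
```

Request:
move_arm([
  {"tx": -0.035,"ty": -0.0262,"tz": 0.005},
  {"tx": -0.035,"ty": -0.0262,"tz": 0.005},
  {"tx": -0.035,"ty": -0.0262,"tz": 0.005},
  {"tx": -0.035,"ty": -0.0262,"tz": 0.005},
  {"tx": -0.035,"ty": -0.0262,"tz": 0.005},
  {"tx": -0.035,"ty": -0.0262,"tz": 0.005},
  {"tx": -0.035,"ty": -0.0262,"tz": 0.005},
  {"tx": -0.035,"ty": -0.0262,"tz": 0.005},
  {"tx": -0.035,"ty": -0.0262,"tz": 0.004},
  {"twist": -0.0834},
  {"twist": -0.0834},
  {"twist": -0.0834},
], gripper=-1, squeeze=25)

```text
invalid input
```

Request:
move_arm([
  {"tx": -0.035,"ty": -0.0262,"tz": 0.005,"twist": 0},
  {"tx": -0.035,"ty": -0.0262,"tz": 0.005,"twist": 0},
  {"tx": -0.035,"ty": -0.0262,"tz": 0.005,"twist": 0},
  {"tx": -0.035,"ty": -0.0262,"tz": 0.005,"twist": 0},
  {"tx": -0.035,"ty": -0.0262,"tz": 0.005,"twist": 0},
  {"tx": -0.035,"ty": -0.0262,"tz": 0.005,"twist": 0},
  {"tx": -0.035,"ty": -0.0262,"tz": 0.005,"twist": 0},
  {"tx": -0.035,"ty": -0.0262,"tz": 0.005,"twist": 0},
  {"tx": -0.035,"ty": -0.0262,"tz": 0.004,"twist": 0},
  {"tx": 0,"ty": 0,"tz": 0,"twist": -0.0834},
  {"tx": 0,"ty": 0,"tz": 0,"twist": -0.0834},
  {"tx": 0,"ty": 0,"tz": 0,"twist": -0.0834},
])

```text
clock: 2.1
position: [0.4403, 0.2386, 0.1501]
ee_rot: [-0.007, 3.141, 0.0]
force: [-0.2, 0.2, -0.3]
width: 0.996
gripper_force: 0.0
```

Request:
move_arm([
  {"tx": 0,"ty": 0,"tz": 0.02,"twist": 0},
  {"tx": 0,"ty": 0,"tz": 0.02,"twist": 0},
  {"tx": 0,"ty": 0,"tz": 0.02,"twist": 0},
  {"tx": 0,"ty": 0,"tz": 0.02,"twist": 0},
  {"tx": 0,"ty": 0,"tz": 0.02,"twist": 0},
  {"tx": 0,"ty": 0,"tz": 0.001,"twist": 0},
], gripper=0)

```text
clock: 2.7
position: [0.4386, 0.2381, 0.0471]
ee_rot: [0.0, -3.139, 0.003]
force: [-1.0, -0.4, 0.1]
width: 0.531
gripper_force: 0.0
```

Run:
```python
from h import *
i=arm.get_image("side");j=arm.get_image("top")
f=lambda i,x,y:cv2.resize(i[y:y+90,x:x+60,::-1],(400,600),interpolation=cv2.INTER_CUBIC)
cv2.imwrite("pics/g.png",np.hstack([f(j,168,205),f(i,295,245)]));print(arm.observe())
```

```text
{'clock': 2.8, 'joints': array([-0.64898595,  0.41586989,  0.05824723,  2.03825495, -0.03702862,
        0.68909796,  1.00376615]), 'dq': array([-1.33208409e-03, -2.04519157e-02,  1.96224379e-03, -1.52147094e-02,
        1.82946256e-03,  4.52439358e-03,  2.47623470e-05]), 'joint_efforts': array([-1.14802309e-02, -5.41914296e+01,  1.27907194e+00, -2.12696832e+01,
       -1.13330552e-02, -4.02414752e-02,  9.38559504e-03]), 'position': array([0.43990889, 0.2389208 , 0.04907857]), 'ee_rot': array([ 9.89591916e-05, -3.14102893e+00,  5.59782721e-04]), 'force': array([-0.01641177, -0.12216917,  1.0405538 ]), 'ft_torque': array([ 0.03485044,  0.00228821, -0.00764478]), 'gripper_force': 0.0, 'width': 0.505090092781855}
```

View pics/g.png

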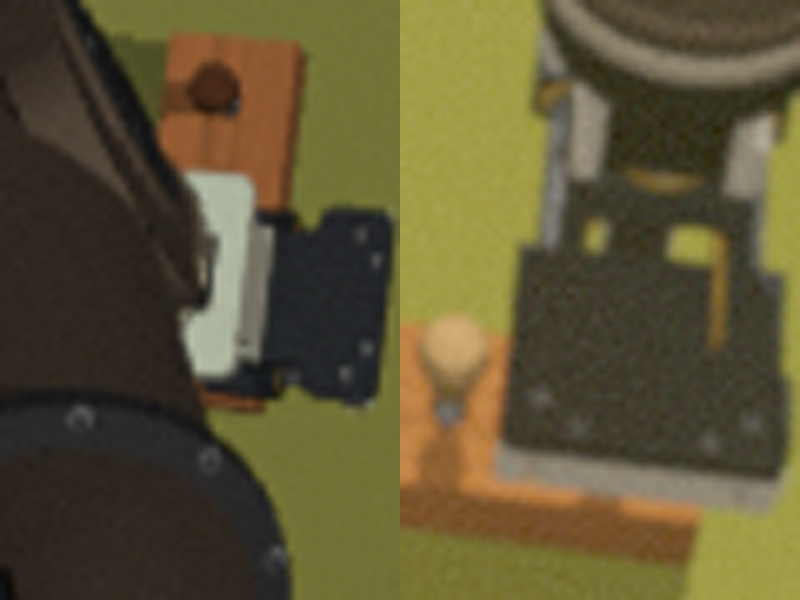

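The gripper body hides the pin in both views, and the pale graver is clear of the fingers. I'll close.

Request:
move_arm([
  {"tx": 0,"ty": 0,"tz": 0,"twist": 0},
  {"tx": 0,"ty": 0,"tz": 0,"twist": 0},
  {"tx": 0,"ty": 0,"tz": 0,"twist": 0},
  {"tx": 0,"ty": 0,"tz": 0,"twist": 0},
  {"tx": 0,"ty": 0,"tz": 0,"twist": 0},
  {"tx": 0,"ty": 0,"tz": 0,"twist": 0},
], gripper=1, squeeze=30)

```text
clock: 3.4
position: [0.4402, 0.2391, 0.0492]
ee_rot: [-0.0, 3.141, 0.001]
force: [0.5, 0.7, 2.2]
width: 0.126
gripper_force: 30.0
```

Request:
move_arm([
  {"tx": 0,"ty": 0,"tz": -0.005,"twist": 0},
  {"tx": 0,"ty": 0,"tz": -0.01,"twist": 0},
  {"tx": 0,"ty": 0,"tz": -0.02,"twist": 0},
  {"tx": 0,"ty": 0,"tz": -0.03,"twist": 0},
  {"tx": 0,"ty": 0,"tz": -0.03,"twist": 0},
  {"tx": 0,"ty": 0,"tz": -0.03,"twist": 0},
  {"tx": 0,"ty": 0,"tz": 0,"twist": 0},
])

```text
clock: 4.1
position: [0.4421, 0.2402, 0.1785]
ee_rot: [0.0, 3.136, 0.006]
force: [1.0, 0.5, -0.9]
width: 0.128
gripper_force: 30.0
```

Run:
```python
from h import *
s=arm.observe();P=s["position"];print(P,s["force"],s["width"])
i=arm.get_image("side")
q=np.linalg.inv(CAL["side"]["T"])@np.r_[P,1];u=CAL["side"]["K"]@q[:3];u=(u/u[2])[:2];print(u)
x,y=int(u[0])-40,int(u[1])-40
cv2.imwrite("pics/l.png",cv2.resize(i[y:y+80,x:x+80,::-1],(600,600),interpolation=cv2.INTER_CUBIC))
```

```text
[0.44211585 0.24023978 0.17845624] [ 0.99785891  0.53813869 -0.88323573] 0.12751011186109196
[331.66785712 267.85109202]
```

View pics/l.png

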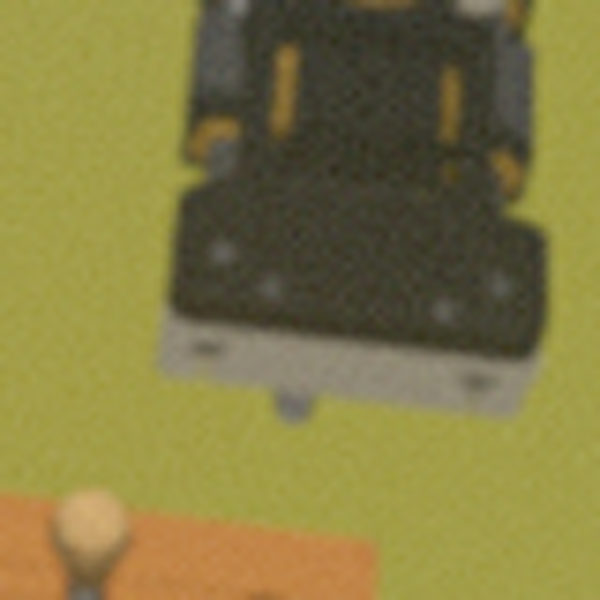

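The pin came out: its steel tip shows at crop (293,408), below the finger. The stand and pale graver haven't moved. I'll check the tip against the tool axis.

```bash
cat >> h.py <<'E'
def proj(c,P):
    q=np.linalg.inv(CAL[c]["T"])@np.r_[P,1];u=CAL[c]["K"]@q[:3];return (u/u[2])[:2]
E
python3 - <<'E'
from h import *
s=arm.observe();P=s["position"];print(P,s["ee_rot"],s["force"])
b=proj("side",P-[0,0,.039]);print(b)
for d in np.eye(3)*.01: print(proj("side",P-[0,0,.039]+d)-b)
E
```

```text
[0.44116105 0.23967964 0.17636024] [-2.49012099e-05  3.13789115e+00  4.11394117e-03] [-0.55608941  0.11852351 -1.52256042]
[330.08382121 279.65294085]
[-5.28635456 -0.63503709]
[-0.3106848   4.54710058]
[ 0.50262949 -2.83588587]
```

Request:
move_arm([
  {"tx": -0.0055,"ty": -0.02,"tz": 0,"twist": 0},
  {"tx": -0.011,"ty": -0.041,"tz": 0,"twist": 0},
  {"tx": -0.011,"ty": -0.041,"tz": 0,"twist": 0},
  {"tx": -0.011,"ty": -0.041,"tz": 0,"twist": 0},
  {"tx": -0.011,"ty": -0.041,"tz": 0,"twist": 0},
  {"tx": -0.011,"ty": -0.041,"tz": 0,"twist": 0},
  {"tx": -0.011,"ty": -0.041,"tz": 0,"twist": 0},
  {"tx": -0.011,"ty": -0.041,"tz": 0.01,"twist": 0},
  {"tx": -0.011,"ty": -0.041,"tz": 0.02,"twist": 0},
  {"tx": -0.011,"ty": -0.041,"tz": 0.02,"twist": 0},
  {"tx": -0.0055,"ty": -0.018,"tz": 0.018,"twist": 0},
  {"tx": 0,"ty": 0,"tz": 0,"twist": 0},
])

```text
clock: 5.35
position: [0.5476, -0.1714, 0.1026]
ee_rot: [-0.008, -3.136, 0.001]
force: [-1.3, -0.1, -0.8]
width: 0.126
gripper_force: 30.0
```

Run:
```python
from h import *
i=arm.get_image("side");j=arm.get_image("top")
s=arm.observe();P=s["position"];print(P,s["ee_rot"],s["force"]);print(proj("side",P-[0,0,.039]),proj("top",P-[0,0,.039]))
f=lambda i,x,y:cv2.resize(i[y:y+75,x:x+50,::-1],(400,600),interpolation=cv2.INTER_CUBIC)
cv2.imwrite("pics/h.png",np.hstack([f(j,315,185),f(i,265,125)]))
```

```text
[ 0.54897088 -0.16762675  0.10488976] [-1.01575266e-03 -3.13896497e+00 -1.26401461e-03] [-0.62492557  0.34934565 -0.87870656]
[295.65142969 157.47860394] [343.51382677 226.80336651]
```

View pics/h.png

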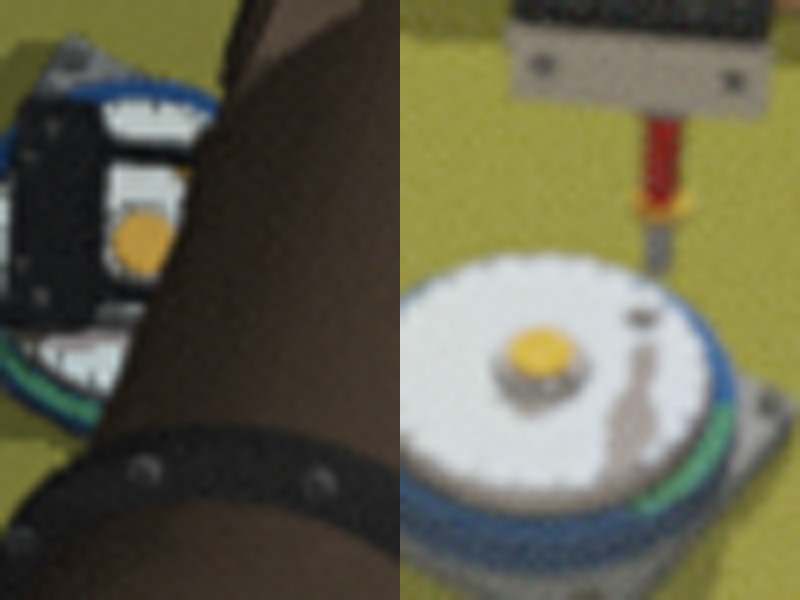

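The side crop shows the pin tip at pixel (297.1,158.5) and the hole mouth at (295.4,164.8). I'll work out the relative correction.

Run:
```python
from h import *
P=np.array([ 0.54897088,-0.16762675,0.10488976-.039])
b=proj("side",P);obs=np.array([297.1,158.3]);hole=np.array([295.4,164.75])
Q=P.copy();Q[2]=.0465
t=obs+proj("side",Q)-b
J=np.c_[proj("side",Q+[.01,0,0])-proj("side",Q),proj("side",Q+[0,.01,0])-proj("side",Q)]*100
print(t,J,np.linalg.solve(J,hole-t), arm.observe()["position"])
```

```text
[296.84695756 163.68133337] [[-371.39913709  -41.23695727]
 [ -35.7474706   255.95651553]] [0.00337997 0.00464724] [ 0.54897088 -0.16762675  0.10488976]
```

Request:
move_arm([
  {"tx": -0.0005,"ty": 0.003,"tz": 0,"twist": 0},
  {"tx": 0,"ty": 0,"tz": 0.007,"twist": 0},
  {"tx": 0,"ty": 0,"tz": 0.006,"twist": 0},
  {"tx": 0,"ty": 0,"tz": 0,"twist": 0},
  {"tx": 0,"ty": 0,"tz": 0,"twist": 0},
  {"tx": 0,"ty": 0,"tz": 0,"twist": 0},
  {"tx": 0,"ty": 0,"tz": 0,"twist": 0},
])

```text
clock: 6.15
position: [0.5507, -0.1651, 0.0931]
ee_rot: [-0.0, 3.141, -0.0]
force: [0.1, -0.9, -0.8]
width: 0.126
gripper_force: 30.0
```

Run:
```python
from h import *
s=arm.observe();P=s["position"];print(P,s["ee_rot"],s["force"])
i=arm.get_image("side")
cv2.imwrite("pics/h2.png",cv2.resize(i[145:180,275:315,::-1],(640,560),interpolation=cv2.INTER_CUBIC))
Q=P-[0,0,.039];print(proj("side",Q),proj("side",Q*[1,1,0]+[0,0,.0465]))
```

```text
[ 0.55068558 -0.1650751   0.09314121] [-4.68296879e-05  3.14118552e+00 -5.10234717e-05] [ 0.05362804 -0.92951359 -0.81786988]
[294.75086992 161.34448631] [294.65546191 163.44884223]
```

View pics/h2.png

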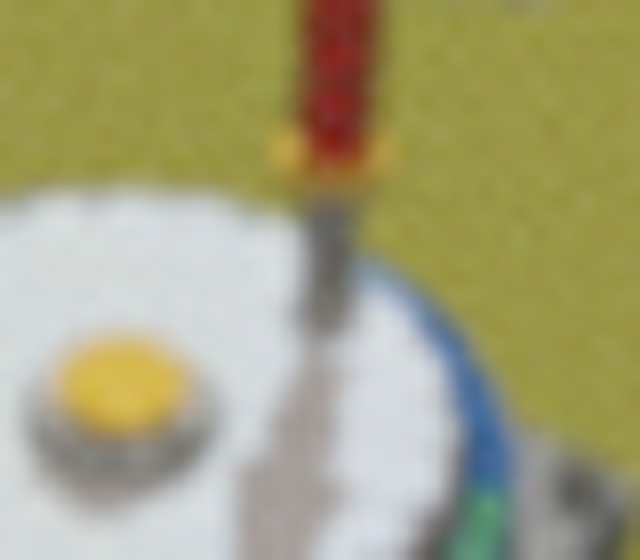

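The shank merges with the dark hole at crop (326,316), so the pin is right above it. I'll lower gently.

Request:
move_arm([
  {"tx": 0,"ty": 0,"tz": 0.004,"twist": 0},
  {"tx": 0,"ty": 0,"tz": 0.002,"twist": 0},
  {"tx": 0,"ty": 0,"tz": 0.001,"twist": 0},
  {"tx": 0,"ty": 0,"tz": 0.001,"twist": 0},
  {"tx": 0,"ty": 0,"tz": 0,"twist": 0},
  {"tx": 0,"ty": 0,"tz": 0,"twist": 0},
])

```text
clock: 6.8
position: [0.5506, -0.165, 0.0849]
ee_rot: [-0.0, 3.142, 0.0]
force: [0.4, -0.3, -0.8]
width: 0.129
gripper_force: 30.0
```

Request:
move_arm([
  {"tx": 0,"ty": 0,"tz": 0.001,"twist": 0},
  {"tx": 0,"ty": 0,"tz": 0,"twist": 0},
])

```text
clock: 7.0
position: [0.5505, -0.165, 0.0839]
ee_rot: [0.0, -3.142, -0.0]
force: [-0.7, -0.9, -1.1]
width: 0.127
gripper_force: 30.0
```

Request:
move_arm([
  {"tx": 0,"ty": 0,"tz": 0.001,"twist": 0},
  {"tx": 0,"ty": 0,"tz": 0,"twist": 0},
])

```text
clock: 7.2
position: [0.5505, -0.165, 0.0828]
ee_rot: [0.0, -3.141, -0.0]
force: [-0.2, -1.0, -1.1]
width: 0.125
gripper_force: 30.0
```

Request:
move_arm([
  {"tx": 0,"ty": 0,"tz": 0.001,"twist": 0},
  {"tx": 0,"ty": 0,"tz": 0,"twist": 0},
])

```text
clock: 7.4
position: [0.5505, -0.165, 0.0818]
ee_rot: [0.0, -3.141, -0.0]
force: [1.0, 0.4, -0.6]
width: 0.129
gripper_force: 30.0
```

Request:
move_arm([
  {"tx": 0,"ty": 0,"tz": 0.001,"twist": 0},
  {"tx": 0,"ty": 0,"tz": 0,"twist": 0},
])

```text
clock: 7.6
position: [0.5505, -0.165, 0.0808]
ee_rot: [0.0, -3.141, -0.0]
force: [0.7, 0.1, 0.3]
width: 0.128
gripper_force: 30.0
```

Request:
move_arm([
  {"tx": 0,"ty": 0,"tz": 0.001,"twist": 0},
  {"tx": 0,"ty": 0,"tz": 0.001,"twist": 0},
  {"tx": 0,"ty": 0,"tz": 0,"twist": 0},
])

```text
clock: 7.9
position: [0.5505, -0.165, 0.0788]
ee_rot: [0.0, -3.141, -0.0]
force: [0.1, 1.2, -1.4]
width: 0.122
gripper_force: 30.0
```

Request:
move_arm([
  {"tx": 0,"ty": 0,"tz": 0.001,"twist": 0},
  {"tx": 0,"ty": 0,"tz": 0.001,"twist": 0},
  {"tx": 0,"ty": 0,"tz": 0,"twist": 0},
])

```text
clock: 8.2
position: [0.5504, -0.165, 0.0768]
ee_rot: [0.0, -3.141, -0.0]
force: [-0.0, 0.0, -0.8]
width: 0.129
gripper_force: 30.0
```

Request:
move_arm([
  {"tx": 0,"ty": 0,"tz": 0.0005,"twist": 0},
  {"tx": 0,"ty": 0,"tz": 0.0005,"twist": 0},
  {"tx": 0,"ty": 0,"tz": 0,"twist": 0},
])

```text
clock: 8.5
position: [0.5505, -0.165, 0.0758]
ee_rot: [0.0, -3.142, -0.0]
force: [-0.8, 0.6, -0.8]
width: 0.125
gripper_force: 30.0
```

Request:
move_arm([
  {"tx": 0,"ty": 0,"tz": 0.0005,"twist": 0},
  {"tx": 0,"ty": 0,"tz": 0,"twist": 0},
])

```text
clock: 8.7
position: [0.5506, -0.165, 0.0754]
ee_rot: [-0.0, 3.142, 0.0]
force: [0.3, 0.7, -1.0]
width: 0.126
gripper_force: 30.0
```

Request:
move_arm([
  {"tx": 0,"ty": 0,"tz": 0.0005,"twist": 0},
  {"tx": 0,"ty": 0,"tz": 0,"twist": 0},
])

```text
clock: 8.9
position: [0.5509, -0.1651, 0.0752]
ee_rot: [-0.0, 3.141, -0.0]
force: [0.1, -0.4, 2.5]
width: 0.131
gripper_force: 30.0
```

Request:
move_arm([
  {"tx": 0,"ty": 0,"tz": 0.0005,"twist": 0},
  {"tx": 0,"ty": 0,"tz": 0,"twist": 0},
])

```text
clock: 9.1
position: [0.5513, -0.1652, 0.075]
ee_rot: [-0.0, 3.14, -0.0]
force: [-0.4, -0.7, 4.6]
width: 0.128
gripper_force: 30.1
```

Contact with the bed at about TCP z 0.0752. I'll ease off, then feel for the hole's radial play to centre the pin.

Request:
move_arm([
  {"tx": 0,"ty": 0,"tz": -0.0013,"twist": 0},
  {"tx": 0.0006,"ty": -0.00055,"tz": 0,"twist": 0},
  {"tx": 0,"ty": 0,"tz": 0,"twist": 0},
  {"tx": 0,"ty": 0,"tz": 0,"twist": 0},
])

```text
clock: 9.5
position: [0.5497, -0.1655, 0.0755]
ee_rot: [0.0, -3.141, -0.0]
force: [0.2, -0.2, -1.3]
width: 0.129
gripper_force: 30.0
```

Request:
move_arm([
  {"tx": 0.0004,"ty": -0.0004,"tz": 0,"twist": 0},
  {"tx": 0,"ty": 0,"tz": 0,"twist": 0},
])

```text
clock: 9.7
position: [0.5494, -0.166, 0.0756]
ee_rot: [0.0, -3.141, -0.0]
force: [-0.1, -0.4, -1.1]
width: 0.129
gripper_force: 30.0
```

Request:
move_arm([
  {"tx": -0.001,"ty": 0.00095,"tz": 0,"twist": 0},
  {"tx": -0.0006,"ty": 0.00055,"tz": 0,"twist": 0},
  {"tx": 0,"ty": 0,"tz": 0,"twist": 0},
  {"tx": 0,"ty": 0,"tz": 0,"twist": 0},
])

```text
clock: 10.1
position: [0.5512, -0.1644, 0.0757]
ee_rot: [-0.0, 3.142, 0.0]
force: [-0.2, -0.7, -1.3]
width: 0.127
gripper_force: 29.9
```

Request:
move_arm([
  {"tx": -0.0004,"ty": 0.0004,"tz": 0,"twist": 0},
  {"tx": 0,"ty": 0,"tz": 0,"twist": 0},
])

```text
clock: 10.3
position: [0.5516, -0.1641, 0.0757]
ee_rot: [-0.0, 3.141, -0.0]
force: [-0.5, -0.8, -1.1]
width: 0.126
gripper_force: 29.9
```

Request:
move_arm([
  {"tx": -0.0004,"ty": 0.0004,"tz": 0,"twist": 0},
  {"tx": 0,"ty": 0,"tz": 0,"twist": 0},
  {"tx": 0,"ty": 0,"tz": 0,"twist": 0},
])

```text
clock: 10.6
position: [0.552, -0.1637, 0.0758]
ee_rot: [-0.0, 3.141, -0.0]
force: [-0.2, -1.3, -0.2]
width: 0.127
gripper_force: 29.9
```

Request:
move_arm([
  {"tx": 0.0014,"ty": -0.0014,"tz": 0,"twist": 0},
  {"tx": 0.0014,"ty": -0.0014,"tz": 0,"twist": 0},
  {"tx": 0,"ty": 0,"tz": 0,"twist": 0},
  {"tx": 0,"ty": 0,"tz": 0,"twist": 0},
])

```text
clock: 11.0
position: [0.5491, -0.1665, 0.0757]
ee_rot: [-0.0, 3.142, 0.0]
force: [-0.3, -0.3, -1.6]
width: 0.128
gripper_force: 30.0
```

Request:
move_arm([
  {"tx": 0.0004,"ty": -0.0004,"tz": 0,"twist": 0},
  {"tx": 0,"ty": 0,"tz": 0,"twist": 0},
  {"tx": 0,"ty": 0,"tz": 0,"twist": 0},
])

```text
clock: 11.3
position: [0.5488, -0.1668, 0.0757]
ee_rot: [-0.0, 3.142, 0.0]
force: [-0.2, 1.4, -1.3]
width: 0.126
gripper_force: 30.0
```

```bash
cat > arc.py <<'E'
import numpy as np,sys
def rows(p0,a1,step,C=(.5808,-.1368),r=.042,a0=None):
    C=np.array(C);p=np.array(p0);
    a=a0
    while a>a1+.01:
        a=max(a1,a-step);q=C+r*np.array([np.cos(np.radians(a)),np.sin(np.radians(a))])
        d=q-p;print(f"{a:.1f} tx {-d[0]:.5f} ty {d[1]:.5f}  at",q.round(4));p=q
E
python3 - <<'E'
from arc import *
rows((.5488,-.1668),184,3.9,a0=226.9)
E
```

```text
223.0 tx -0.00128 ty 0.00136  at [ 0.5501 -0.1654]
219.1 tx 0.00188 ty 0.00216  at [ 0.5482 -0.1633]
215.2 tx 0.00173 ty 0.00228  at [ 0.5465 -0.161 ]
211.3 tx 0.00157 ty 0.00239  at [ 0.5449 -0.1586]
207.4 tx 0.00140 ty 0.00249  at [ 0.5435 -0.1561]
203.5 tx 0.00123 ty 0.00258  at [ 0.5423 -0.1535]
199.6 tx 0.00105 ty 0.00266  at [ 0.5412 -0.1509]
195.7 tx 0.00087 ty 0.00272  at [ 0.5404 -0.1482]
191.8 tx 0.00068 ty 0.00278  at [ 0.5397 -0.1454]
187.9 tx 0.00049 ty 0.00282  at [ 0.5392 -0.1426]
184.0 tx 0.00030 ty 0.00284  at [ 0.5389 -0.1397]
```

Request:
move_arm([
  {"tx": -0.0013,"ty": 0.0014,"tz": 0,"twist": 0},
  {"tx": 0.0019,"ty": 0.0022,"tz": 0,"twist": 0},
  {"tx": 0.0017,"ty": 0.0023,"tz": 0,"twist": 0},
  {"tx": 0.0016,"ty": 0.0024,"tz": 0,"twist": 0},
  {"tx": 0.0014,"ty": 0.0025,"tz": 0,"twist": 0},
  {"tx": 0.0012,"ty": 0.0026,"tz": 0,"twist": 0},
  {"tx": 0,"ty": 0,"tz": 0,"twist": 0},
])

```text
clock: 12.0
position: [0.542, -0.1529, 0.0757]
ee_rot: [0.001, -3.141, -0.001]
force: [0.5, -1.0, 0.3]
width: 0.132
gripper_force: 30.0
```

Request:
move_arm([
  {"tx": 0.0011,"ty": 0.0027,"tz": 0,"twist": 0},
  {"tx": 0.0009,"ty": 0.0027,"tz": 0,"twist": 0},
  {"tx": 0.0007,"ty": 0.0028,"tz": 0,"twist": 0},
  {"tx": 0.0005,"ty": 0.0028,"tz": 0,"twist": 0},
  {"tx": 0.0003,"ty": 0.0028,"tz": 0,"twist": 0},
  {"tx": 0,"ty": 0,"tz": 0,"twist": 0},
  {"tx": 0,"ty": 0,"tz": 0,"twist": 0},
])

```text
clock: 12.7
position: [0.5387, -0.1394, 0.0757]
ee_rot: [0.001, -3.141, -0.0]
force: [0.2, -0.9, -0.6]
width: 0.125
gripper_force: 29.9
```

Request:
move_arm([
  {"tx": 0.001,"ty": 0,"tz": 0,"twist": 0},
  {"tx": 0.001,"ty": 0,"tz": 0,"twist": 0},
  {"tx": 0,"ty": 0,"tz": 0,"twist": 0},
  {"tx": 0,"ty": 0,"tz": 0,"twist": 0},
])

```text
clock: 13.1
position: [0.5367, -0.1397, 0.0757]
ee_rot: [-0.0, 3.142, 0.0]
force: [-0.3, -1.0, -1.3]
width: 0.127
gripper_force: 29.9
```

Request:
move_arm([
  {"tx": -0.002,"ty": 0,"tz": 0,"twist": 0},
  {"tx": -0.001,"ty": 0,"tz": 0,"twist": 0},
  {"tx": -0.001,"ty": 0,"tz": 0,"twist": 0},
  {"tx": 0,"ty": 0,"tz": 0,"twist": 0},
  {"tx": 0,"ty": 0,"tz": 0,"twist": 0},
])

```text
clock: 13.6
position: [0.5407, -0.1397, 0.0757]
ee_rot: [0.0, -3.142, 0.0]
force: [0.1, -0.6, -0.6]
width: 0.127
gripper_force: 29.9
```

Request:
move_arm([
  {"tx": -0.0006,"ty": 0,"tz": 0,"twist": 0},
  {"tx": 0,"ty": 0,"tz": 0,"twist": 0},
  {"tx": 0.0008,"ty": 0,"tz": 0,"twist": 0},
  {"tx": 0.0007,"ty": 0,"tz": 0,"twist": 0},
  {"tx": 0,"ty": 0,"tz": 0.0005,"twist": 0},
  {"tx": 0,"ty": 0,"tz": 0.0004,"twist": 0},
  {"tx": 0,"ty": 0,"tz": 0,"twist": 0},
])

```text
clock: 14.3
position: [0.5403, -0.1397, 0.0752]
ee_rot: [-0.0, 3.141, -0.0]
force: [0.2, -0.7, 3.8]
width: 0.125
gripper_force: 30.0
```

Run:
```python
from h import *
s=arm.observe();print(s["position"],s["force"])
i=arm.get_image("side");s=arm.observe();print(s["position"],s["force"],s["ft_torque"],s["ee_rot"])
cv2.imwrite("pics/k.png",cv2.resize(i[145:190,265:325,::-1],(800,600),interpolation=cv2.INTER_CUBIC))
from arc import *
rows((.5389,-.1397),152,.955,a0=184)
```

```text
[ 0.540304   -0.13969886  0.07517818] [ 0.17018637 -0.67148329  3.84416682]
[ 0.54027272 -0.13971999  0.0751654 ] [ 0.08818711 -0.89346393  3.86627966] [-0.18054096  0.04035297 -0.022464  ] [-2.93504576e-04  3.14071328e+00 -1.05731685e-04]
183.0 tx 0.00004 ty 0.00067  at [ 0.5389 -0.139 ]
182.1 tx 0.00003 ty 0.00070  at [ 0.5388 -0.1383]
181.1 tx 0.00002 ty 0.00070  at [ 0.5388 -0.1376]
180.2 tx 0.00001 ty 0.00070  at [ 0.5388 -0.1369]
179.2 tx -0.00000 ty 0.00070  at [ 0.5388 -0.1362]
178.3 tx -0.00002 ty 0.00070  at [ 0.5388 -0.1355]
177.3 tx -0.00003 ty 0.00070  at [ 0.5388 -0.1348]
176.4 tx -0.00004 ty 0.00070  at [ 0.5389 -0.1341]
175.4 tx -0.00005 ty 0.00070  at [ 0.5389 -0.1334]
174.4 tx -0.00006 ty 0.00070  at [ 0.539  -0.1327]
173.5 tx -0.00007 ty 0.00070  at [ 0.5391 -0.132 ]
172.5 tx -0.00009 ty 0.00069  at [ 0.5392 -0.1313]
171.6 tx -0.00010 ty 0.00069  at [ 0.5393 -0.1307]
170.6 tx -0.00011 ty 0.00069  at [ 0.5394 -0.13  ]
169.7 tx -0.00012 ty 0.00069  at [ 0.5395 -0.1293]
168.7 tx -0.00013 ty 0.00069  at [ 0.5396 -0.1286]
167.8 tx -0.00014 ty 0.00069  at [ 0.5398 -0.127
[... 169 characters left out ...]
0019 ty 0.00067  at [ 0.5404 -0.1252]
163.0 tx -0.00020 ty 0.00067  at [ 0.5406 -0.1245]
162.0 tx -0.00021 ty 0.00067  at [ 0.5408 -0.1238]
161.1 tx -0.00022 ty 0.00066  at [ 0.5411 -0.1232]
160.1 tx -0.00023 ty 0.00066  at [ 0.5413 -0.1225]
159.2 tx -0.00024 ty 0.00066  at [ 0.5415 -0.1219]
158.2 tx -0.00025 ty 0.00065  at [ 0.5418 -0.1212]
157.3 tx -0.00027 ty 0.00065  at [ 0.5421 -0.1206]
156.3 tx -0.00028 ty 0.00064  at [ 0.5423 -0.1199]
155.3 tx -0.00029 ty 0.00064  at [ 0.5426 -0.1193]
154.4 tx -0.00030 ty 0.00063  at [ 0.5429 -0.1186]
153.4 tx -0.00031 ty 0.00063  at [ 0.5432 -0.118 ]
152.5 tx -0.00032 ty 0.00062  at [ 0.5436 -0.1174]
152.0 tx -0.00017 ty 0.00031  at [ 0.5437 -0.1171]
```

View pics/k.png

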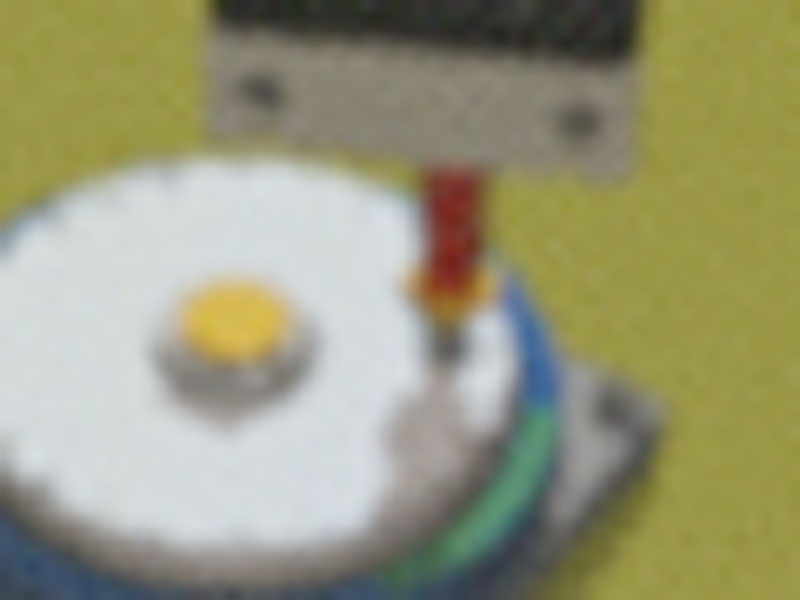

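The pin is seated in the collar hole at crop (447,350) and has carried the collar to just short of the green arc. I'll ease the pressure slightly and sweep in small steps.

Request:
move_arm([
  {"tx": 0.0,"ty": 0.0007,"tz": -0.0002,"twist": 0},
  {"tx": 0,"ty": 0.0007,"tz": 0,"twist": 0},
])

```text
clock: 14.55
position: [0.54, -0.1385, 0.0752]
ee_rot: [0.0, 3.141, -0.0]
force: [0.5, -3.3, 3.3]
width: 0.126
gripper_force: 30.0
```

Request:
move_arm([
  {"tx": 0.0,"ty": 0.0007,"tz": 0,"twist": 0},
  {"tx": 0,"ty": 0,"tz": 0,"twist": 0},
])

```text
clock: 14.75
position: [0.54, -0.1377, 0.0752]
ee_rot: [-0.0, 3.141, -0.0]
force: [-0.6, -2.0, 3.4]
width: 0.126
gripper_force: 30.0
```

Request:
move_arm([
  {"tx": 0.0,"ty": 0.0007,"tz": 0,"twist": 0},
  {"tx": 0,"ty": 0,"tz": 0,"twist": 0},
])

```text
clock: 14.95
position: [0.54, -0.137, 0.0752]
ee_rot: [-0.0, 3.141, -0.0]
force: [-0.5, -2.0, 4.6]
width: 0.125
gripper_force: 30.1
```

Request:
move_arm([
  {"tx": 0.0,"ty": 0.0007,"tz": 0,"twist": 0},
  {"tx": 0,"ty": 0,"tz": 0,"twist": 0},
])

```text
clock: 15.15
position: [0.54, -0.1363, 0.0751]
ee_rot: [-0.0, 3.141, -0.0]
force: [0.3, -4.4, 4.7]
width: 0.13
gripper_force: 30.2
```

Request:
move_arm([
  {"tx": 0.0,"ty": 0.0007,"tz": -0.0002,"twist": 0},
  {"tx": 0,"ty": 0,"tz": 0,"twist": 0},
])

```text
clock: 15.35
position: [0.5398, -0.1355, 0.0752]
ee_rot: [0.0, -3.141, 0.0]
force: [0.3, -3.5, 3.5]
width: 0.123
gripper_force: 30.3
```

Request:
move_arm([
  {"tx": 0.0,"ty": 0.0007,"tz": 0,"twist": 0},
  {"tx": 0,"ty": 0,"tz": 0,"twist": 0},
])

```text
clock: 15.55
position: [0.5398, -0.1348, 0.0752]
ee_rot: [0.0, -3.141, 0.0]
force: [-0.1, -2.9, 3.1]
width: 0.127
gripper_force: 30.5
```

Request:
move_arm([
  {"tx": -0.0001,"ty": 0.0007,"tz": 0,"twist": 0},
  {"tx": 0,"ty": 0,"tz": 0,"twist": 0},
])

```text
clock: 15.75
position: [0.5399, -0.134, 0.0752]
ee_rot: [0.0, -3.141, -0.0]
force: [-0.7, -3.0, 3.6]
width: 0.127
gripper_force: 30.5
```

Request:
move_arm([
  {"tx": -0.0001,"ty": 0.0007,"tz": 0,"twist": 0},
  {"tx": 0,"ty": 0,"tz": 0,"twist": 0},
])

```text
clock: 15.95
position: [0.54, -0.1332, 0.0752]
ee_rot: [0.0, -3.142, -0.0]
force: [-0.1, -3.1, 3.2]
width: 0.124
gripper_force: 30.5
```

Request:
move_arm([
  {"tx": 0.0,"ty": 0.0007,"tz": 0,"twist": 0},
  {"tx": 0,"ty": 0,"tz": 0,"twist": 0},
])

```text
clock: 16.15
position: [0.54, -0.1325, 0.0752]
ee_rot: [0.0, -3.142, -0.0]
force: [-1.0, -2.7, 2.7]
width: 0.124
gripper_force: 30.5
```

Request:
move_arm([
  {"tx": -0.0001,"ty": 0.0007,"tz": 0,"twist": 0},
  {"tx": 0,"ty": 0,"tz": 0,"twist": 0},
])

```text
clock: 16.35
position: [0.5401, -0.1318, 0.0752]
ee_rot: [0.0, -3.142, -0.0]
force: [-0.3, -2.7, 2.7]
width: 0.128
gripper_force: 30.5
```

Request:
move_arm([
  {"tx": -0.0001,"ty": 0.0007,"tz": 0,"twist": 0},
  {"tx": 0,"ty": 0,"tz": 0,"twist": 0},
])

```text
clock: 16.55
position: [0.5402, -0.1311, 0.0752]
ee_rot: [0.0, -3.141, -0.0]
force: [-0.2, -3.0, 2.5]
width: 0.128
gripper_force: 30.5
```

Request:
move_arm([
  {"tx": -0.0001,"ty": 0.0007,"tz": 0,"twist": 0},
  {"tx": 0,"ty": 0,"tz": 0,"twist": 0},
])

```text
clock: 16.75
position: [0.5403, -0.1304, 0.0752]
ee_rot: [0.0, -3.142, -0.0]
force: [-0.3, -3.6, 2.7]
width: 0.128
gripper_force: 30.5
```

Request:
move_arm([
  {"tx": -0.0001,"ty": 0.0007,"tz": 0,"twist": 0},
  {"tx": 0,"ty": 0,"tz": 0,"twist": 0},
])

```text
clock: 16.95
position: [0.5405, -0.1297, 0.0752]
ee_rot: [0.0, -3.142, -0.0]
force: [-0.1, -3.9, 2.2]
width: 0.125
gripper_force: 30.5
```

Request:
move_arm([
  {"tx": -0.0001,"ty": 0.0007,"tz": 0,"twist": 0},
  {"tx": 0,"ty": 0,"tz": 0,"twist": 0},
])

```text
clock: 17.15
position: [0.5405, -0.129, 0.0752]
ee_rot: [0.0, -3.142, -0.0]
force: [0.6, -4.0, 3.2]
width: 0.124
gripper_force: 30.5
```

Request:
move_arm([
  {"tx": -0.0001,"ty": 0.0007,"tz": 0,"twist": 0},
  {"tx": 0,"ty": 0,"tz": 0,"twist": 0},
])

```text
clock: 17.35
position: [0.5406, -0.1283, 0.0752]
ee_rot: [0.0, -3.142, -0.0]
force: [0.4, -2.7, 2.9]
width: 0.126
gripper_force: 30.5
```

Request:
move_arm([
  {"tx": -0.0001,"ty": 0.0007,"tz": 0,"twist": 0},
  {"tx": 0,"ty": 0,"tz": 0,"twist": 0},
])

```text
clock: 17.55
position: [0.5407, -0.1276, 0.0752]
ee_rot: [0.0, -3.142, -0.0]
force: [0.5, -3.8, 2.0]
width: 0.126
gripper_force: 30.5
```

Request:
move_arm([
  {"tx": -0.0002,"ty": 0.0007,"tz": 0,"twist": 0},
  {"tx": 0,"ty": 0,"tz": 0,"twist": 0},
])

```text
clock: 17.75
position: [0.5409, -0.1269, 0.0752]
ee_rot: [0.0, -3.142, -0.0]
force: [-0.8, -3.6, 1.6]
width: 0.122
gripper_force: 30.5
```

Request:
move_arm([
  {"tx": -0.0002,"ty": 0.0007,"tz": 0,"twist": 0},
  {"tx": 0,"ty": 0,"tz": 0,"twist": 0},
])

```text
clock: 17.95
position: [0.5411, -0.1262, 0.0752]
ee_rot: [0.0, -3.142, -0.0]
force: [0.4, -3.2, 2.0]
width: 0.127
gripper_force: 30.5
```

Request:
move_arm([
  {"tx": -0.0002,"ty": 0.0007,"tz": 0,"twist": 0},
  {"tx": 0,"ty": 0,"tz": 0,"twist": 0},
])

```text
clock: 18.15
position: [0.5414, -0.1255, 0.0752]
ee_rot: [0.0, -3.142, -0.0]
force: [0.3, -3.2, 3.1]
width: 0.126
gripper_force: 30.5
```

Request:
move_arm([
  {"tx": -0.0002,"ty": 0.0007,"tz": 0,"twist": 0},
  {"tx": 0,"ty": 0,"tz": 0,"twist": 0},
])

```text
clock: 18.35
position: [0.5415, -0.1248, 0.0752]
ee_rot: [0.0, -3.142, -0.0]
force: [0.4, -3.4, 2.1]
width: 0.124
gripper_force: 30.5
```

Request:
move_arm([
  {"tx": -0.0002,"ty": 0.0007,"tz": 0.0001,"twist": 0},
  {"tx": 0,"ty": 0,"tz": 0,"twist": 0},
])

```text
clock: 18.55
position: [0.5418, -0.1242, 0.0752]
ee_rot: [-0.0, 3.141, 0.0]
force: [0.0, -3.1, 3.1]
width: 0.123
gripper_force: 30.5
```

Request:
move_arm([
  {"tx": -0.0002,"ty": 0.0007,"tz": 0,"twist": 0},
  {"tx": 0,"ty": 0,"tz": 0,"twist": 0},
])

```text
clock: 18.75
position: [0.542, -0.1235, 0.0752]
ee_rot: [-0.0, 3.142, 0.0]
force: [-1.0, -2.7, 2.9]
width: 0.124
gripper_force: 30.6
```

Request:
move_arm([
  {"tx": -0.0002,"ty": 0.0007,"tz": 0,"twist": 0},
  {"tx": 0,"ty": 0,"tz": 0,"twist": 0},
])

```text
clock: 18.95
position: [0.5422, -0.1228, 0.0752]
ee_rot: [-0.0, 3.141, 0.0]
force: [0.1, -2.7, 3.7]
width: 0.124
gripper_force: 30.6
```

Request:
move_arm([
  {"tx": -0.0002,"ty": 0.0007,"tz": 0,"twist": 0},
  {"tx": 0,"ty": 0,"tz": 0,"twist": 0},
])

```text
clock: 19.15
position: [0.5424, -0.1221, 0.0752]
ee_rot: [-0.0, 3.141, 0.0]
force: [0.3, -4.4, 3.1]
width: 0.126
gripper_force: 30.7
```

Request:
move_arm([
  {"tx": -0.0002,"ty": 0.0007,"tz": 0,"twist": 0},
  {"tx": 0,"ty": 0,"tz": 0,"twist": 0},
])

```text
clock: 19.35
position: [0.5426, -0.1214, 0.0751]
ee_rot: [-0.0, 3.142, 0.0]
force: [0.6, -4.2, 4.2]
width: 0.127
gripper_force: 30.7
```

Request:
move_arm([
  {"tx": -0.0003,"ty": 0.0006,"tz": 0,"twist": 0},
  {"tx": 0,"ty": 0,"tz": 0,"twist": 0},
])

```text
clock: 19.55
position: [0.5429, -0.1207, 0.0751]
ee_rot: [-0.0, 3.141, 0.0]
force: [-1.1, -3.7, 2.9]
width: 0.126
gripper_force: 30.7
```

Request:
move_arm([
  {"tx": -0.0003,"ty": 0.0007,"tz": 0,"twist": 0},
  {"tx": 0,"ty": 0,"tz": 0,"twist": 0},
])

```text
clock: 19.75
position: [0.5431, -0.12, 0.0751]
ee_rot: [0.0, -3.142, -0.0]
force: [-1.5, -4.2, 4.1]
width: 0.125
gripper_force: 30.7
```

Request:
move_arm([
  {"tx": -0.0003,"ty": 0.0006,"tz": 0,"twist": 0},
  {"tx": 0,"ty": 0,"tz": 0,"twist": 0},
])

```text
clock: 19.95
position: [0.5434, -0.1194, 0.0751]
ee_rot: [0.0, -3.142, -0.0]
force: [0.2, -3.1, 2.7]
width: 0.128
gripper_force: 30.7
```

Request:
move_arm([
  {"tx": -0.0003,"ty": 0.0006,"tz": 0,"twist": 0},
  {"tx": 0,"ty": 0,"tz": 0,"twist": 0},
])

```text
clock: 20.15
position: [0.5437, -0.1187, 0.075]
ee_rot: [0.0, -3.141, -0.0]
force: [0.3, -3.0, 3.2]
width: 0.124
gripper_force: 30.6
```

Request:
move_arm([
  {"tx": -0.0003,"ty": 0.0006,"tz": 0,"twist": 0},
  {"tx": 0,"ty": 0,"tz": 0,"twist": 0},
])

```text
clock: 20.35
position: [0.544, -0.1181, 0.075]
ee_rot: [0.001, -3.141, -0.0]
force: [0.0, -4.0, 2.3]
width: 0.124
gripper_force: 30.5
```

Request:
move_arm([
  {"tx": -0.0003,"ty": 0.0006,"tz": 0,"twist": 0},
  {"tx": 0,"ty": 0,"tz": 0,"twist": 0},
])

```text
clock: 20.55
position: [0.5442, -0.1175, 0.075]
ee_rot: [0.0, -3.141, -0.0]
force: [0.6, -3.2, 0.4]
width: 0.126
gripper_force: 30.3
```

Request:
move_arm([
  {"tx": -0.0003,"ty": 0.0006,"tz": 0,"twist": 0},
  {"tx": 0,"ty": 0,"tz": 0,"twist": 0},
])

```text
clock: 20.75
position: [0.5445, -0.1168, 0.0749]
ee_rot: [0.001, -3.141, -0.001]
force: [0.1, -1.9, -1.7]
width: 0.126
gripper_force: 30.1
```

Vertical force has gone to zero, so the pin is over the socket. I'll feel downward.

Request:
move_arm([
  {"tx": 0,"ty": 0,"tz": 0.0004,"twist": 0},
  {"tx": 0,"ty": 0,"tz": 0,"twist": 0},
])

```text
clock: 20.95
position: [0.5445, -0.1167, 0.0745]
ee_rot: [0.001, -3.141, -0.001]
force: [-1.2, -2.3, -0.6]
width: 0.126
gripper_force: 30.0
```

Request:
move_arm([
  {"tx": 0,"ty": 0,"tz": 0.0004,"twist": 0},
  {"tx": 0,"ty": 0,"tz": 0,"twist": 0},
])

```text
clock: 21.15
position: [0.5445, -0.117, 0.0742]
ee_rot: [0.0, -3.141, -0.0]
force: [-0.0, -2.1, -0.5]
width: 0.13
gripper_force: 30.0
```

Request:
move_arm([
  {"tx": 0,"ty": 0,"tz": 0.0004,"twist": 0},
  {"tx": 0,"ty": 0,"tz": 0,"twist": 0},
])

```text
clock: 21.35
position: [0.5446, -0.1171, 0.0739]
ee_rot: [0.0, -3.141, -0.0]
force: [0.2, -1.8, -1.2]
width: 0.13
gripper_force: 30.0
```

Request:
move_arm([
  {"tx": 0,"ty": 0,"tz": 0.0004,"twist": 0},
  {"tx": 0,"ty": 0,"tz": 0,"twist": 0},
])

```text
clock: 21.55
position: [0.5446, -0.1171, 0.0735]
ee_rot: [0.0, -3.142, -0.0]
force: [0.7, -0.3, -0.3]
width: 0.126
gripper_force: 30.0
```

Request:
move_arm([
  {"tx": 0,"ty": 0,"tz": 0.0003,"twist": 0},
  {"tx": 0,"ty": 0,"tz": 0,"twist": 0},
])

```text
clock: 21.75
position: [0.5447, -0.1172, 0.0733]
ee_rot: [-0.0, 3.141, 0.0]
force: [-1.0, -2.1, 0.4]
width: 0.124
gripper_force: 30.0
```

Caught, 2 mm down on the plug. I'll push steadily now.

Request:
move_arm([
  {"tx": 0,"ty": 0,"tz": 0.0005,"twist": 0},
  {"tx": 0,"ty": 0,"tz": 0.0003,"twist": 0},
  {"tx": 0,"ty": 0,"tz": 0,"twist": 0},
])

```text
clock: 22.05
position: [0.5451, -0.1173, 0.0728]
ee_rot: [-0.0, 3.141, -0.0]
force: [-1.0, -1.2, 4.6]
width: 0.127
gripper_force: 30.0
```

Request:
move_arm([
  {"tx": 0,"ty": 0,"tz": 0.0003,"twist": 0},
  {"tx": 0,"ty": 0,"tz": 0,"twist": 0},
])

```text
clock: 22.25
position: [0.5448, -0.1172, 0.0723]
ee_rot: [-0.0, 3.141, -0.0]
force: [0.7, -1.8, 4.7]
width: 0.126
gripper_force: 30.0
```

Request:
move_arm([
  {"tx": 0,"ty": 0,"tz": 0.0003,"twist": 0},
  {"tx": 0,"ty": 0,"tz": 0,"twist": 0},
])

```text
clock: 22.45
position: [0.5447, -0.1172, 0.0718]
ee_rot: [-0.0, 3.141, -0.0]
force: [-0.0, -2.5, 4.9]
width: 0.127
gripper_force: 30.0
```

Request:
move_arm([
  {"tx": 0,"ty": 0,"tz": 0.0004,"twist": 0},
  {"tx": 0,"ty": 0,"tz": 0.0004,"twist": 0},
  {"tx": 0,"ty": 0,"tz": 0.0004,"twist": 0},
  {"tx": 0,"ty": 0,"tz": 0.0004,"twist": 0},
])

```text
clock: 22.85
position: [0.5446, -0.1172, 0.0702]
ee_rot: [0.0, -3.142, -0.0]
force: [-0.8, -1.8, 5.1]
width: 0.127
gripper_force: 30.0
```

Request:
move_arm([
  {"tx": 0,"ty": 0,"tz": 0.0005,"twist": 0},
  {"tx": 0,"ty": 0,"tz": 0.0005,"twist": 0},
  {"tx": 0,"ty": 0,"tz": 0.0005,"twist": 0},
  {"tx": 0,"ty": 0,"tz": 0.0005,"twist": 0},
  {"tx": 0,"ty": 0,"tz": 0.0005,"twist": 0},
])

```text
clock: 23.35
position: [0.5446, -0.1172, 0.0677]
ee_rot: [0.0, -3.142, -0.0]
force: [-0.4, -1.9, 4.9]
width: 0.127
gripper_force: 30.0
```

Request:
move_arm([
  {"tx": 0,"ty": 0,"tz": 0.0005,"twist": 0},
  {"tx": 0,"ty": 0,"tz": 0.0005,"twist": 0},
  {"tx": 0,"ty": 0,"tz": 0.0005,"twist": 0},
  {"tx": 0,"ty": 0,"tz": 0.0005,"twist": 0},
  {"tx": 0,"ty": 0,"tz": 0.0005,"twist": 0},
])

```text
clock: 23.85
position: [0.5446, -0.1172, 0.0652]
ee_rot: [0.0, -3.142, 0.0]
force: [-1.0, -1.7, 4.5]
width: 0.126
gripper_force: 30.0
```

Request:
move_arm([
  {"tx": 0,"ty": 0,"tz": 0.0005,"twist": 0},
  {"tx": 0,"ty": 0,"tz": 0.0005,"twist": 0},
  {"tx": 0,"ty": 0,"tz": 0.0005,"twist": 0},
  {"tx": 0,"ty": 0,"tz": 0.0005,"twist": 0},
  {"tx": 0,"ty": 0,"tz": 0.0005,"twist": 0},
])

```text
clock: 24.35
position: [0.5446, -0.1171, 0.0627]
ee_rot: [-0.0, 3.142, 0.0]
force: [0.0, -2.4, 4.5]
width: 0.126
gripper_force: 30.0
```

Request:
move_arm([
  {"tx": 0,"ty": 0,"tz": 0.0005,"twist": 0},
  {"tx": 0,"ty": 0,"tz": 0.0005,"twist": 0},
  {"tx": 0,"ty": 0,"tz": 0.0005,"twist": 0},
  {"tx": 0,"ty": 0,"tz": 0.0005,"twist": 0},
])

```text
clock: 24.75
position: [0.5446, -0.1172, 0.0607]
ee_rot: [-0.0, 3.142, 0.0]
force: [-0.0, -1.5, 4.5]
width: 0.125
gripper_force: 30.0
```

Request:
move_arm([
  {"tx": 0,"ty": 0,"tz": 0.0003,"twist": 0},
  {"tx": 0,"ty": 0,"tz": 0.0003,"twist": 0},
])

```text
clock: 24.95
position: [0.5446, -0.1171, 0.0601]
ee_rot: [0.0, -3.142, -0.0]
force: [-0.3, -1.2, 4.7]
width: 0.123
gripper_force: 30.0
```

Request:
move_arm([
  {"tx": 0,"ty": 0,"tz": 0.0003,"twist": 0},
  {"tx": 0,"ty": 0,"tz": 0,"twist": 0},
])

```text
clock: 25.15
position: [0.5446, -0.1172, 0.0598]
ee_rot: [0.0, -3.142, -0.0]
force: [0.5, -1.3, 3.0]
width: 0.131
gripper_force: 30.0
```

Request:
move_arm([
  {"tx": 0,"ty": 0,"tz": 0.0003,"twist": 0},
  {"tx": 0,"ty": 0,"tz": 0,"twist": 0},
])

```text
clock: 25.35
position: [0.5446, -0.1172, 0.0595]
ee_rot: [-0.0, 3.142, 0.0]
force: [-1.0, -1.9, 4.0]
width: 0.127
gripper_force: 30.0
```

Request:
move_arm([
  {"tx": 0,"ty": 0,"tz": 0.0003,"twist": 0},
  {"tx": 0,"ty": 0,"tz": 0,"twist": 0},
])

```text
clock: 25.55
position: [0.5447, -0.1172, 0.0594]
ee_rot: [-0.0, 3.141, 0.0]
force: [-1.0, -1.5, 6.7]
width: 0.13
gripper_force: 30.0
```

Request:
move_arm([
  {"tx": 0,"ty": 0,"tz": 0.0003,"twist": 0},
  {"tx": 0,"ty": 0,"tz": 0,"twist": 0},
  {"tx": 0,"ty": 0,"tz": 0,"twist": 0},
])

```text
clock: 25.85
position: [0.5448, -0.1172, 0.0593]
ee_rot: [-0.0, 3.141, 0.0]
force: [-1.3, -2.1, 8.7]
width: 0.127
gripper_force: 30.0
```

Request:
move_arm([
  {"tx": 0,"ty": 0,"tz": -0.0004,"twist": 0},
  {"tx": 0,"ty": 0,"tz": 0,"twist": 0},
])

```text
clock: 26.05
position: [0.5446, -0.1171, 0.0593]
ee_rot: [-0.0, 3.142, 0.0]
force: [-0.5, -1.2, 4.9]
width: 0.129
gripper_force: 30.0
```

Request:
move_arm([
  {"tx": 0,"ty": 0,"tz": 0,"twist": 0},
  {"tx": 0,"ty": 0,"tz": 0,"twist": 0},
  {"tx": 0,"ty": 0,"tz": 0,"twist": 0},
  {"tx": 0,"ty": 0,"tz": 0,"twist": 0},
  {"tx": 0,"ty": 0,"tz": 0,"twist": 0},
], gripper=0.3)

```text
clock: 26.55
position: [0.5445, -0.117, 0.0591]
ee_rot: [0.0, -3.141, -0.0]
force: [-0.3, 0.4, -0.4]
width: 0.35
gripper_force: 0.0
```

Released cleanly. I'll raise straight up, back away and look.

Request:
move_arm([
  {"tx": 0,"ty": 0,"tz": -0.01,"twist": 0},
  {"tx": 0,"ty": 0,"tz": -0.02,"twist": 0},
  {"tx": 0,"ty": 0,"tz": -0.03,"twist": 0},
  {"tx": 0,"ty": 0,"tz": -0.04,"twist": 0},
  {"tx": 0,"ty": 0,"tz": -0.03,"twist": 0},
  {"tx": 0.02,"ty": 0.03,"tz": 0,"twist": 0},
  {"tx": 0.02,"ty": 0.04,"tz": 0,"twist": 0},
  {"tx": 0.02,"ty": 0.04,"tz": 0,"twist": 0},
  {"tx": 0.01,"ty": 0.03,"tz": 0,"twist": 0},
  {"tx": 0,"ty": 0,"tz": 0,"twist": 0},
  {"tx": 0,"ty": 0,"tz": 0,"twist": 0},
])

```text
clock: 27.65
position: [0.4747, 0.0232, 0.1901]
ee_rot: [-0.003, 3.141, 0.0]
force: [-0.6, -1.6, 0.3]
width: 0.348
gripper_force: 0.0
```

Run:
```python
from h import *
s=arm.observe();print(s["clock"],s["position"],s["force"])
i=arm.get_image("side");j=arm.get_image("top")
f=lambda i,x,y:cv2.resize(i[y:y+60,x:x+40,::-1],(400,600),interpolation=cv2.INTER_CUBIC)
cv2.imwrite("pics/end.png",np.hstack([f(j,312,190),f(i,270,142)]))
Q=np.array([.5446,-.1172,.0965]);print(proj("side",Q),proj("side",Q-[0,0,.05]))
```

```text
27.65 [0.47474025 0.02316346 0.19008097] [-0.60971285 -1.61627869  0.25597872]
[295.61237835 162.10276291] [294.94218273 176.22971788]
```

View pics/end.png

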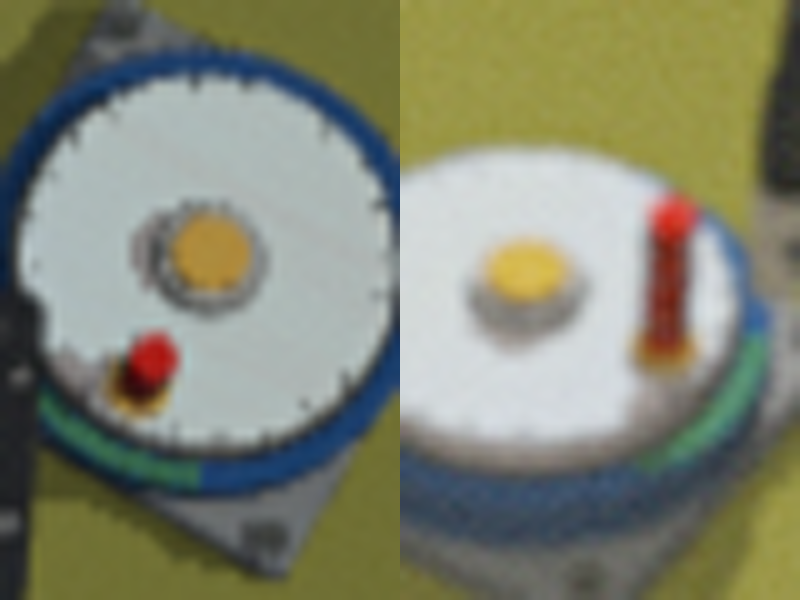

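The pin stands upright in the collar with its brass shoulder on the top face at crop (665,355). No shank shows, it sits beside the green arc, and the gripper is clear.

```bash
python3 -c "
from cell import arm
print(arm.sign_off())"
```

```text
the job is handed in; nothing more can be done
None
```

The index pin is fully home in the hidden socket with its brass shoulder down on the collar, the gripper is clear, and the job was handed in at about 28 s with forces on the holder under about 10 N.

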